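Pick the long hex-ended spacer from the parts crate and load the sloping inspection cradle

TASK

Find the long spacer with a hexagonal block at each end among the mixed parts in the blue crate, lift it out and lay it lengthwise in the two saddles of the sloping inspection cradle: set it down, do not drop it, slide it fully home against the stop at the low end, and let go. Leave the other parts in the crate and do not shift the screwdriver, the jar or the hammer.

Things in the scene. Friction and masses are not known exactly. Their poses are not given: they have to be found in the camera images.
- spacer: The target: aluminium spacer 140 mm long, 140 to 280 g. A round shank 20 mm in diameter, 80 mm long, in the middle; at each end a hexagonal block 30 mm long, 30 mm across flats (34.6 across corners). Origin on its axis at mid-length, x along it; both ends alike. It lies in the crate on a flat, axis 15 mm above the crate floor. Grip the shank in the middle.
- short_spacer: Not wanted: the same shape as the target but only 90 mm long (end blocks 22 mm long). Origin on its axis at mid-length, x along its length.
- hex_bar: Not wanted: plain hexagonal aluminium bar, 140 mm long, 24 mm across flats. Origin on its axis at mid-length, x along its length.
- collar_stud: Not wanted: round 20 mm aluminium stud 140 mm long with one hexagonal collar (30 mm across flats, 40 mm long) in its middle. Origin on its axis at mid-length, x along its length.
- angle: Not wanted: aluminium angle, 130 mm long, 30 x 30 mm legs 4 mm thick, one leg flat on the crate's floor. Origin at the centre of its underside, x along its length.
- flat1: Not wanted: flat aluminium bar 120 x 22 x 12 mm, lying along y at the far (+x) end of the crate, left half. Origin at the centre of its underside.
- flat2: Not wanted: the same flat bar, in the right half of the crate's far end.
- crate: Fixed open blue plastic crate, 260 (x) x 340 (y) x 55 mm high, walls and floor 5 mm thick. Origin at the centre of its underside. The spacer and four other long parts lie in it side by side in any order, about 58 mm from axis to axis across y, each within about 7 degrees of the crate's x, and two flat bars lie across its far end.
- jig: Fixed stand of the inspection cradle: dark base plate 200 x 100 mm with two legs. Origin at the base's underside below the cradle's middle.
- cradle: Fixed sloping cradle on the stand. Its frame is tilted: x points up the slope, 30 degrees above level (away from the robot, within 17 degrees of straight ahead), y is level across it, z is square to the slope. Origin: 110 mm above the bench, where the spacer's mid-point lies when fully home. The plate between the saddles has its top at z = -31 mm.
- saddle_low (a point): Centre of the seat of the lower saddle, at x = -55, z = -15 mm in the cradle's frame. Each saddle is 24 mm long, its flat seat 44 mm wide between upright sides that flare outwards above z = +3 mm to about 68 mm wide at z = +17 mm. Between the two saddles is an 86 mm gap for the fingers. The spacer may not slide down by itself: push it.
- saddle_high (a point): Centre of the seat of the upper saddle, the same shape, at x = +55, z = -15 mm in the cradle's frame.
- stop (a point): Centre of the upright face of the stop plate at the low end, at x = -70 mm in the cradle's frame; the plate is 56 mm wide and rises to z = +12 mm there.
- screwdriver: Bystander: screwdriver 170 mm long lying between crate and cradle, along x. Leave alone.
- jar: Bystander: small closed jar, 56 mm diameter, 70 mm high, standing. Origin under its centre. Leave alone.
- hammer: Bystander: hammer 260 mm long, lying at the right of the cradle. Leave alone.

How it is judged:
By the outcome, as a careful person would: the job done as asked, in the order asked, and still so for the second after the job is handed in, with the robot touching nothing.
It also fails if it takes over 38 s, if anything falls off the work surface, if the arm or the gripper's body presses on something with over 40 N, if the wrist force passes 120 N, or if a joint passes its speed limit or range.

ROBOT

A 6-joint arm with a two-finger parallel gripper is mounted at the origin on the work surface. World frame = base frame: x ahead of the robot, y to its left, z up, the work surface at z = 0. Lengths are in m, angles in rad, forces in N, time in s.
With the tool pointing down it reaches from about 0.325 to 0.9 m from the base axis. Payload 6.1 kg.
Tool frame: the origin (TCP) lies midway between the tips of the shut fingers; the grasp point (between the pads) lies 19 mm behind it; z points along the fingers, y is the line along which they close (so a half turn about z gives the same grasp; the last joint's range is limited). The gripper opens to 85 mm and grips with 20 to 120 N. Pads are 22 mm wide; open, the fingers measure 114 mm over their backs; the gripper's body (76 mm by 85 mm) begins 54 mm behind the grasp point. The pads swing forward as they close: fully open they stand 13 mm farther back than shut.
Start: joints at [-1.411, 0.22, 1.526, -0, 1.395, -0.126], TCP at [0.176, -0.6, 0.231] pointing down, gripper open.
Joint ranges: [-2.98, 2.98], [-0.91, 2.08], [0.09, 2.57], [-1.24, 4.39], [0.2, 2.65], [-2.68, 2.68]. Speed limits (rad/s): [2.57, 2.57, 3.01, 3.14, 3.14, 3.14].

INTERFACE

Orientations are given as [roll, pitch, yaw] about the fixed x, y, z axes, in that order (R = Rz(yaw) Ry(pitch) Rx(roll)).
In Python, from plant import manip, get_image, get_calibration gives the robot as it stands (manip), with the cameras as plain functions. Calls block until the motion is done:
- manip.movep(position, orientation): joint-space move of the TCP to a pose.
- manip.move_l(position, feed=0.15, rotation=None, max_force=None): straight line of the TCP; rotation=None keeps the orientation; feed is the mean speed in m/s. With max_force (N) it stops when the force on the tool has changed by that much, and returns True; else False.
- manip.set_joints(angles): joint-space move.
- manip.gripper_to(opening, f_grip=None): finger opening in m; f_grip is the grip in N (None keeps the last); returns when the fingers have stopped.
- manip.hold(seconds).
- manip.inverse_kinematics(position, orientation): joint angles nearest the present ones, or None.
- manip.observe(): the state.
- get_image(name): name is "side" or "top"; returns (picture, depth): 400x640x3 uint8, red, green, blue; 400x640 float32, m along the optical axis (not along the pixel's ray), 0 where there is no reading.
- get_calibration(name): a dict with "intrinsics" (3x3 intrinsics, pixels), "dist_coeffs" ([k1, k2, p1, p2, k3] as OpenCV has them; the pictures are not rectified), "world_from_camera" (4x4, takes a point from camera to world coordinates). Camera axes: x right, y down, z forward; pixel columns grow to the right and rows downward; lengths in m; the calibration is good to about 2 mm. A picture is of the moment at which its call begins. get_calibration takes no time and is no camera call.
A pose or a line that the arm cannot do raises manip.Unreachable and nothing moves.
- manip.job_done(): hands the job in; it is judged then, once.
The state is a dict: "time_s": time; "q": joint angles; "joint_velocities": joint speeds; "joint_torque": joint torques, N m; "eef_pos": TCP position; "tcp_rot": TCP orientation; "ft_force": force on the tool from outside, world axes, zero at the start; "torque": the same for the moment, N m; "opening": finger opening in m; "grasp_force": force on a finger pad.
Only numpy, scipy, OpenCV 4.12 (cv2) and the standard library are available. Lean on these libraries where they do the work, as an engineer would, in place of code of your own. Each camera call takes 0.05 s, during which the arm holds its last target. There are 200 camera calls.

## Working session

There is one attempt and no reset: what is moved stays moved. The work goes in short steps, each a Python script; the robot and the scene stay as the last script left them, time stands still between calls to the robot, and variables do not carry over. Pictures are saved under pics/ and viewed, at most 10 in all, crops included, and the job is handed in when it is done.

```bash
mkdir -p pics
python3 - <<'E'
from plant import manip, get_image, get_calibration
import numpy as np, cv2
np.set_printoptions(precision=4,suppress=True)
for n in("top","side"):
    im,d=get_image(n); np.savez(n+"0.npz",im=im,d=d); cv2.imwrite(f"pics/{n}0.png",im[:,:,::-1])
    c=get_calibration(n); print(n,c)
print(manip.observe())
E
```

```text
top {'intrinsics': array([[487.9555,   0.    , 314.3803],
       [  0.    , 487.9555, 199.0722],
       [  0.    ,   0.    ,   1.    ]]), 'dist_coeffs': array([-0.0029,  0.    ,  0.    ,  0.    ,  0.    ]), 'world_from_camera': array([[-0.0185, -0.9961,  0.0858,  0.446 ],
       [-0.9998,  0.0177, -0.0095, -0.027 ],
       [ 0.0079, -0.086 , -0.9963,  1.5099],
       [ 0.    ,  0.    ,  0.    ,  1.    ]])}
side {'intrinsics': array([[510.1064,   0.    , 319.2012],
       [  0.    , 510.1064, 203.7167],
       [  0.    ,   0.    ,   1.    ]]), 'dist_coeffs': array([-0.1082,  0.    ,  0.    ,  0.    ,  0.    ]), 'world_from_camera': array([[-0.9814, -0.1332,  0.1379,  0.3205],
       [-0.1915,  0.7155, -0.6718,  1.0672],
       [-0.0092, -0.6858, -0.7278,  1.2814],
       [ 0.    ,  0.    ,  0.    ,  1.    ]])}
{'time_s': 0.1, 'q': array([-1.4111,  0.2212,  1.5275,  0.    ,  1.3947, -0.1261]), 'joint_velocities': array([ 0.0003, -0.0012, -0.0051, -0.0014, -0.    , -0.0013]), 'joint_torque': array([  0.0002, -49.8244, -39.0546,  -0.0002,   0.0057,   0.    ]), 'eef_pos': array([ 0.1761, -0.5991,  0.2303]), 'tcp_rot': array([-3.1398, -0.0002,  0.2858]), 'ft_force': array([-0.7301,  0.4867,  0.4853]), 'torque': array([ 0.0186, -0.0024,  0.0619]), 'grasp_force': 0.0, 'opening': 0.08533693390553954}
```

View pics/top0.png

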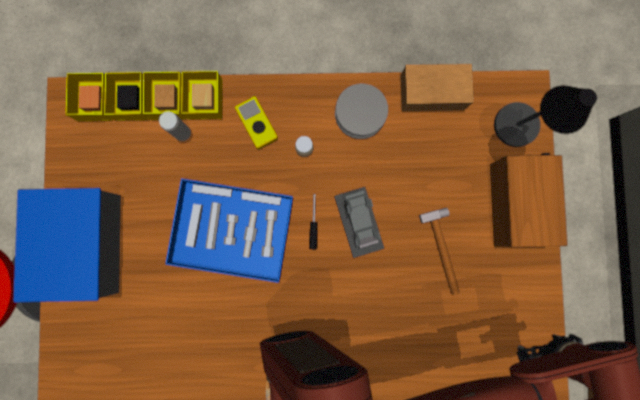

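View pics/side0.png

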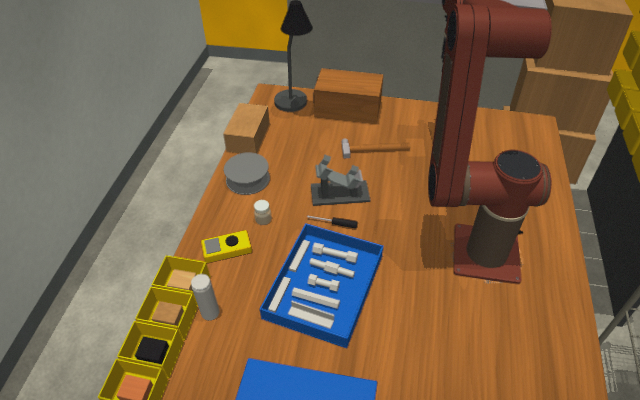

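The top view shows the five long parts in the crate. The rightmost, at about (269,234), has hex blocks at both ends and is long, so it is the spacer. The short spacer is at (231,230) and the collar stud at (250,234). The cradle is at (359,220), and the side view shows it at (340,180). Next I'll measure the spacer and the cradle.

```bash
cat > h.py <<'E'
import numpy as np, cv2
from plant import manip, get_image, get_calibration
np.set_printoptions(precision=4,suppress=True)
def ray(n,uv):
    c=get_calibration(n); T=c["world_from_camera"]
    p=cv2.undistortPoints(np.array(uv,float).reshape(-1,1,2),c["intrinsics"],c["dist_coeffs"]).reshape(-1,2)
    return T[:3,3],np.c_[p,np.ones(len(p))]@T[:3,:3].T
def onplane(n,uv,z):
    o,r=ray(n,uv); return o+r*((z-o[2])/r[:,2])[:,None]
def cloud(n,d):
    v,u=np.mgrid[:400,:640]; o,r=ray(n,np.c_[u.ravel(),v.ravel()])
    return (o+r*d.reshape(-1,1)).reshape(400,640,3)
def long_axis(uv):
    c,(w,h),a=cv2.minAreaRect(uv.astype(np.float32)); return c,w,h,a
E
python3 - <<'E'
from h import *
t=np.load("top0.npz"); s=np.load("side0.npz")
def crop(im,x,y,w,h,k): return cv2.resize(im[y:y+h,x:x+w],None,fx=k,fy=k,interpolation=cv2.INTER_CUBIC)[:,:,::-1]
a=crop(t["im"],165,175,130,110,3); b=crop(t["im"],325,175,65,90,5); 
b=cv2.copyMakeBorder(b,0,0,0,0,0); H=450
out=np.zeros((600,800,3),np.uint8); out[:330,:390]=a; out[:450,400:725]=b; c=crop(s["im"],300,145,80,65,4); out[335:595,:320]=c
cv2.imwrite("pics/crop0.png",out)
im=t["im"].astype(int); P=cloud("top",t["d"])
# crate parts: bright, low saturation
m=((im.max(2)-im.min(2)<40)&(im.min(2)>110)).astype(np.uint8); 
n,l,st,ce=cv2.connectedComponentsWithStats(m)
for i in range(1,n):
    x,y,w,h,A=st[i]
    if A>30 and 170<x<290 and 175<y<280:
        v,u=np.nonzero(l==i); q=onplane("top",np.c_[u,v],.033)
        c=cv2.minAreaRect((q[:,:2]*1000).astype(np.float32)); print(st[i],ce[i],c, "z",np.percentile(P[v,u,2],[10,50,90]))
# cradle depth grid
for n,d,(x,y,w,h) in(("top",t["d"],(330,180,56,80)),):
    print("cradle z(mm) top"); 
    for v in range(y,y+h,3): print(v,(P[v,x:x+w:3,2]*1000).astype(int))
E
```

```text
[193 185  39  11 285] [211.7193 190.0351] ((606.0352172851562, 270.0313720703125), (117.04016876220703, 22.955394744873047), 81.35814666748047) z [0.0099 0.0163 0.0208]
[242 192  39  13 287] [260.7387 197.8746] ((579.5173950195312, 121.46231842041016), (116.90054321289062, 22.910032272338867), 80.20417785644531) z [0.0097 0.0162 0.0203]
[206 203  14  46 370] [212.4135 225.3054] ((499.4064025878906, 267.9930114746094), (25.105056762695312, 136.6468048095703), 81.62548065185547) z [0.0208 0.0272 0.0324]
[186 204  15  42 324] [193.1852 224.7963] ((501.9691467285156, 326.01031494140625), (23.935287475585938, 124.07286071777344), 79.38490295410156) z [0.0051 0.0097 0.0357]
[243 211  14  46 332] [249.6476 233.8072] ((471.7383728027344, 156.16502380371094), (30.80718421936035, 137.26409912109375), 78.1904296875) z [0.0235 0.0292 0.0358]
[262 211  15  46 355] [268.8648 233.2704] ((472.54217529296875, 98.13964080810547), (31.82392120361328, 136.5065460205078), 83.32170104980469) z [0.0237 0.0302 0.0371]
[224 215  14  30 234] [230.3462 229.0897] ((485.92950439453125, 213.73448181152344), (31.4
[... 1315 characters left out ...]
62 62 63 65 67 74 11  4 -2  2]
231 [ 3  2  1  2  0 10 13 14 61 62 71 78 75 74 68 89 12  1  7]
234 [-4 -4 -4 -1 -7 -4  8 12 11 88 75 74 68 69 64 86 99  0 -7]
237 [-8 -7 -4  0 -2  0  9 17 27 91 68 62 64 64 60 89 97 -1  7]
240 [ -3   0   3   1  -2   3  20  13   5 102  61  68  69  69  76  81  11   9
   1]
243 [-5  0 -6 -6  2  7  0 11 10 95 75 76 85 83 85 82  4 15 -1]
246 [ 0 -1 -1  7  0  0  0 10 12 87 88 83 83 12 13 12  9 11 -3]
249 [ 4  5  0  0 -2  0  0  8 10 17 11  8 16  7 10 14 12 12  3]
252 [  0 -10   0   5  -2  -5   0   1   9  15  10   7  11   7  18   4  -1   4
   0]
255 [ 3  3 -4  0 -2 -1  3  2 12 10 15 12  1  0 -1  1 -2  0  3]
258 [-4  0 -7 -1  5 -1  3  3  0 -1 -1 -7  4  0 -3  5  0  0 -3]
```

View pics/crop0.png

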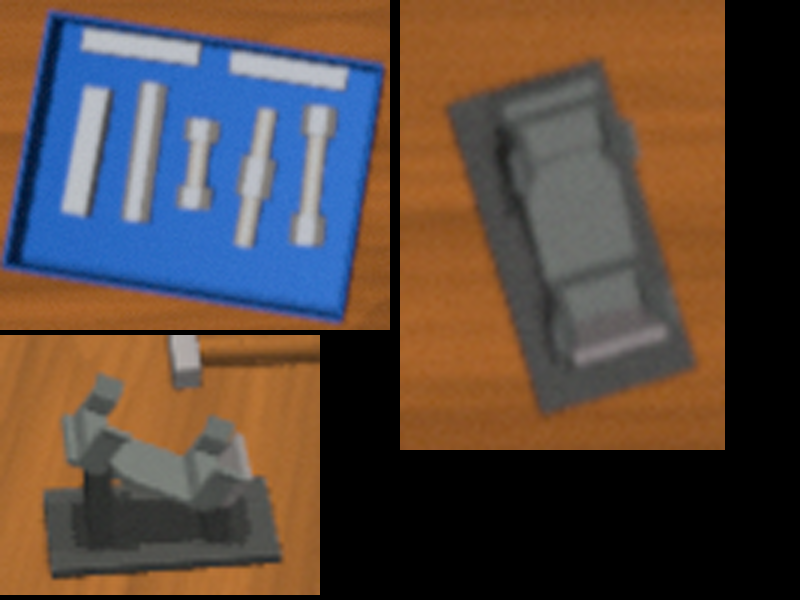

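Run:
```python
from h import *
t=np.load("top0.npz"); s=np.load("side0.npz"); im=t["im"].astype(int); P=cloud("top",t["d"])
# spacer
m=np.zeros((400,640),np.uint8); sub=(im.max(2)-im.min(2)<60)&(im.min(2)>95); m[205:262,258:282]=sub[205:262,258:282]
n,l,st,ce=cv2.connectedComponentsWithStats(m); i=1+st[1:,4].argmax(); v,u=np.nonzero(l==i)
q=onplane("top",np.c_[u,v],.025)[:,:2]*1000; c,wh,a=cv2.minAreaRect(q.astype(np.float32))
e,V=np.linalg.eigh(np.cov(q.T)); ax=V[:,1]*np.sign(V[0,1]); pr=(q-q.mean(0))@ax
print("spacer",c,wh,a,"mean",q.mean(0),"pca deg",np.degrees(np.arctan2(ax[1],ax[0])),pr.min(),pr.max(),"mid",q.mean(0)+ax*(pr.min()+pr.max())/2)
for lo,hi in((-75,-45),(-30,30),(45,75)):
    k=(pr>lo)&(pr<hi); print(lo,q[k].mean(0),np.ptp((q[k]-q.mean(0))@[-ax[1],ax[0]]))
# jig base
m=np.zeros((400,640),np.uint8); sub=(im.max(2)-im.min(2)<40); m[175:270,325:390]=sub[175:270,325:390]
n,l,st,ce=cv2.connectedComponentsWithStats(m); i=1+st[1:,4].argmax(); v,u=np.nonzero(l==i)
hull=cv2.convexHull(np.c_[u,v].astype(np.float32)).reshape(-1,2)
low=(P[...,2]>.003)&(P[...,2]<.03)&(l==i); print("base top z",np.median(P[...,2][low]))
q=onplane("top",hull,np.median(P[...,2][low]))[:,:2]*1000; print("base rect",cv2.minAreaRect(q.astype(np.float32)))
# plate plane fit
k=np.zeros((400,640),bool); k[212:226,353:368]=1; k&=(P[...,2]>.05); X=P[k]; A=np.c_[X[:,:2],np.ones(len(X))]
g=np.linalg.lstsq(A,X[:,2],rcond=None)[0]; print("plate slope deg",np.degrees(np.arctan(np.hypot(*g[:2]))),"heading",np.degrees(np.arctan2(g[1],g[0])),g)
# stop: reddish-gray
r=np.zeros((400,640),bool); r[232:252,355:383]=((im[...,0]-im[...,1])[232:252,355:383]>4)&(im.max(2)-im.min(2)<35)[232:252,355:383]
print("\n".join("".join("#" if x else "." for x in row) for row in r[232:252,355:383]))
b=im.sum(2)//3; print(b[236:252,355:383])
```

```text
spacer (473.14080810546875, 98.60993957519531) (32.69478225708008, 141.1922149658203) 83.15829467773438 mean [473.0879  98.7081] pca deg -6.787316662640788 -70.52492836826774 70.65581076447315 mid [473.1529  98.7004]
-75 [415.7846 105.4119] 32.34685967188412
-30 [472.9668  98.7407] 19.506582476535765
45 [530.4599  91.6508] 32.55938648566716
base top z 0.01174027367029784
base rect ((503.4691162109375, -178.7401123046875), (197.71713256835938, 104.50566864013672), 15.479985237121582)
plate slope deg 29.670738519531653 heading 13.71181849335318 [ 0.5535  0.135  -0.18  ]
.......................#....
.......................#....
........................#...
........................#...
............................
.............#.##.#......#..
............########.....#..
...........###...##..#...#..
.......#....#.###.###.#.....
.......#.#.###.####.###...#.
..........#############...#.
.......########.###..#....#.
.....#..#########.#........#
......#####..#.............#
.....######................#
......##....................
..........................##
.....................####...
...
[... 1227 characters left out ...]
 59  67  74  72  89 121 130 121 118 114 108 100  93  87  81  77  74  74
   75  75  75  74  73  75  75  77  74  76]
 [ 63  67  72  64  76 108 112 103  93  88  83  83  79  74  75  78  79  78
   77  77  75  73  78  76  75  75  75  72]
 [ 74  73  76  66  69  84  89  84  78  73  71  75  75  74  77  75  78  74
   74  74  77  73  77  77  77  74  78  77]
 [ 75  77  72  69  74  76  77  75  76  74  76  75  73  74  74  75  76  77
   74  73  75  77  78  76  77  78  82  84]
 [ 74  77  77  74  75  76  76  74  75  74  72  74  75  70  75  75  76  76
   77  75  79  77  79  83  81  87  89  93]
 [ 77  77  75  76  77  77  75  77  75  77  74  76  75  76  72  75  78  80
   80  80  82  83  82  87  87  93  88  89]]
```

Run:
```python
from h import *
t=np.load("top0.npz"); im=t["im"].astype(int); b=im.sum(2)/3
sat=im.max(2)-im.min(2)
L=[];R=[]
for v in range(200,250):
    k=np.nonzero(sat[v,325:395]<38)[0]+325
    L.append((k.min()-.5,v))
    if v>215: R.append((k.max()+.5,v))
T=[];B=[]
for u in range(337,366): T.append((u,np.nonzero(sat[175:270,u]<38)[0].min()+174.5))
for u in range(356,382): B.append((u,np.nonzero(sat[175:270,u]<38)[0].max()+175.5))
ln=[]
for nm,p in(("L",L),("R",R),("T",T),("B",B)):
    q=onplane("top",p,.010)[:,:2]; vx,vy,x,y=cv2.fitLine(q.astype(np.float32),cv2.DIST_HUBER,0,.001,.001).ravel(); a=np.degrees(np.arctan2(vy,vx))
    ln.append(((x,y),(vx,vy))); print(nm,a,np.abs((q-[x,y])@[-vy,vx]).mean())
def X(a,b):
    (p,d),(r,e)=ln[a],ln[b]; s=np.linalg.solve(np.c_[d,-np.array(e)],np.array(r)-p); return np.array(p)+s[0]*np.array(d)
C=np.array([X(0,2),X(1,2),X(1,3),X(0,3)]); print("corners",C,"centre",C.mean(0),"sides",np.linalg.norm(C-np.roll(C,1,0),axis=1))
v,u=np.nonzero(b[236:252,357:380]>108); v+=236;u+=357; k=(v-246.5>-.345*(u-360)-4); v,u=v[k],u[k]
q=onplane("top",np.c_[u,v],.0854)[:,:2]; print("stop",cv2.minAreaRect((q*1000).astype(np.float32)))
```

```text
L 16.069546 0.0007398342303745188
R 15.772054 0.0011939473525894577
T -74.76221 0.0009657528952072283
B -73.49391 0.000715903133374123
corners [[ 0.5847 -0.1017]
 [ 0.6107 -0.1968]
 [ 0.4218 -0.2502]
 [ 0.3941 -0.1566]] centre [ 0.5028 -0.1763] sides [0.1984 0.0986 0.1962 0.0976]
stop ((436.54339599609375, -195.4619140625), (8.232057571411133, 53.56584930419922), 17.225948333740234)
```

Everything agrees with the given sizes:
- **Spacer:** 141 mm long, shank 19.5 mm.
- **Base:** 198 × 98 mm, yaw 15.9°.
- **Stop:** within 2 mm of the prediction.

Next I'll grasp the spacer and lift it.

Run:
```python
from h import *
R=[np.pi,0,np.radians(-6.8)]
manip.gripper_to(.042,40)
manip.movep([.473,.0987,.20],R)
manip.move_l([.473,.0987,.06],.2)
print(manip.move_l([.473,.0987,.009],.06,max_force=12)); o=manip.observe(); print(o["time_s"],o["eef_pos"],o["tcp_rot"],o["ft_force"],o["opening"])
manip.gripper_to(.0,40); o=manip.observe(); print(o["opening"],o["grasp_force"],o["eef_pos"])
print(manip.move_l([.473,.0987,.20],.15)); o=manip.observe(); print(o["time_s"],o["eef_pos"],o["ft_force"],o["opening"],o["grasp_force"])
a,_=get_image("top"); b,_=get_image("side")
f=lambda im,x,y,w,h:cv2.resize(im[y:y+h,x:x+w],None,fx=3,fy=3)[:,:,::-1]
cv2.imwrite("pics/lift.png",np.hstack([f(a,165,150,130,140),f(b,260,160,130,140)]))
```

```text
False
5.1333 [0.4734 0.0987 0.0092] [-3.1415 -0.0006 -0.1186] [ 0.0743 -0.4234 -0.1726] 0.042128309748296684
0.018556646375225024 39.21223819255829 [0.4735 0.0988 0.0096]
False
6.8833 [0.4722 0.0987 0.1988] [ 0.3706  0.3855 -2.8858] 0.01830583599511416 39.092395305633545
```

View pics/lift.png

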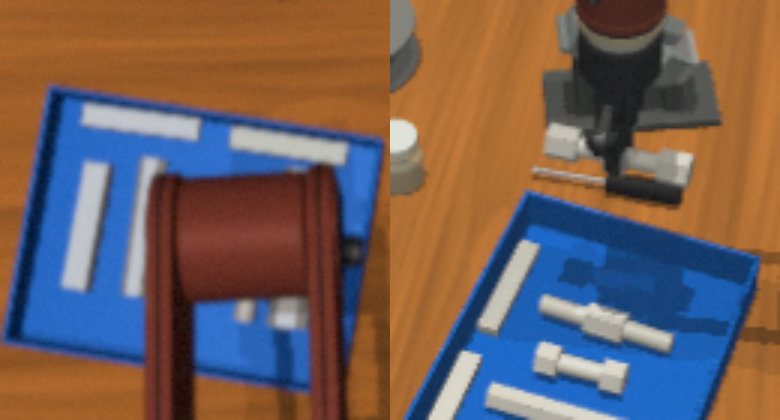

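The spacer is clear of the crate, held mid-shank and level. Now I'll place it: approach along the slope normal 12 mm upslope, lower to contact, then slide to the stop.

```bash
cat >> h.py <<'E'
from scipy.spatial.transform import Rotation as Ro
YAW=np.radians(15.9); O=np.array([.5035,-.1763,.110]); ROT=[np.pi,-np.pi/6,YAW]
C=Ro.from_euler("xyz",[0,-np.pi/6,YAW]).as_matrix()
def tcp(x,z,y=0): return O+C@np.array([x,y,z-.0106])   # spacer centre in cradle frame -> TCP
def cr(p): return (C.T@(np.array(p)-O)+[0,0,.0106])*1000
E
python3 - <<'E'
from h import *
manip.movep(tcp(.012,.080),ROT); o=manip.observe(); print(o["time_s"],cr(o["eef_pos"]),o["tcp_rot"],o["q"])
a,_=get_image("side"); cv2.imwrite("pics/pre.png",cv2.resize(a[110:230,280:420],None,fx=4,fy=4)[:,:,::-1])
E
```

```text
8.3333 [12.1097  0.4022 79.8672] [-3.1408 -0.5232  0.2775] [-0.8217 -0.2671  2.1996  0.5478  1.0261  0.2256]
```

View pics/pre.png

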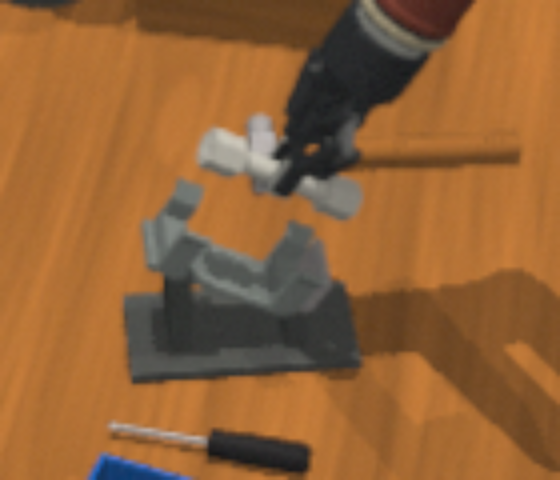

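The spacer hangs above the cradle, parallel to it and aligned. Next I'll lower it.

Run:
```python
from h import *
def rep(s,r):
    o=manip.observe(); print(s,r,round(o["time_s"],2),cr(o["eef_pos"]),C.T@o["ft_force"],o["torque"],o["opening"])
rep("a",manip.move_l(tcp(.012,.012),.12,max_force=15))
rep("down",manip.move_l(tcp(.012,-.006),.02,max_force=5))
z=cr(manip.observe()["eef_pos"])[2]/1000
if -.005<z<.005: rep("slide",manip.move_l(tcp(-.012,z),.02,max_force=10))
a,_=get_image("side"); cv2.imwrite("pics/set.png",cv2.resize(a[110:230,280:420],None,fx=4,fy=4)[:,:,::-1])
```

```text
a False 9.1 [12.4126  0.1006 12.1232] [-0.4058  0.1735 -2.7687] [-0.0969  0.3814 -0.0448] 0.01854079796425682
down True 9.72 [11.9765 -0.1186  0.4546] [0.4464 0.5351 5.4495] [0.0335 0.2012 0.0245] 0.018558868223851784
slide True 10.39 [ 0.1166 -0.1273  0.5129] [2.4782 0.1582 0.9357] [ 0.0283 -0.1814  0.0857] 0.018317058800450398
```

View pics/set.png

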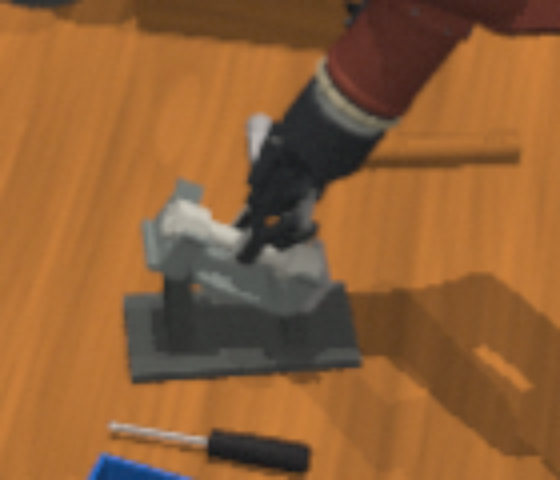

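The contacts came at z = 0.5 and x = 0.1 mm, where the seat and the stop should be. I'll give it one more gentle nudge, then let go, back off and check.

Run:
```python
from h import *
def rep(s,r):
    o=manip.observe(); print(s,r,round(o["time_s"],2),cr(o["eef_pos"]),C.T@o["ft_force"],o["opening"])
rep("nudge",manip.move_l(tcp(-.006,.0003),.02,max_force=10))
p=cr(manip.observe()["eef_pos"])/1000
manip.gripper_to(.042); rep("open",0)
manip.move_l(tcp(p[0]+.001,.10,p[1]),.12); rep("up",0)
manip.movep([.30,-.45,.30],[np.pi,0,0]); rep("away",0)
a,da=get_image("side"); b,db=get_image("top"); np.savez("end.npz",a=a,da=da,b=b,db=db)
f=lambda im,x,y,w,h,k:cv2.resize(im[y:y+h,x:x+w],None,fx=k,fy=k,interpolation=cv2.INTER_CUBIC)[:,:,::-1]
cv2.imwrite("pics/end.png",np.hstack([f(a,300,145,80,65,5)[:320],f(b,325,185,75,64,5)]))
```

```text
nudge True 10.66 [ 0.1463 -0.1711  0.6136] [ 2.1115 -0.4422 -1.9039] 0.018434621373051456
open 0 11.01 [-0.1267 -0.0556  0.5606] [-0.6992 -0.8314 -0.6745] 0.0420223949418782
up 0 11.98 [ 0.7134  0.1935 99.4594] [ 0.3166 -0.6483 -0.5454] 0.041528364408376886
away 0 13.21 [-139.3968 -206.5614  309.1822] [-0.3697  0.1419  0.058 ] 0.041927256635943745
```

View pics/end.png

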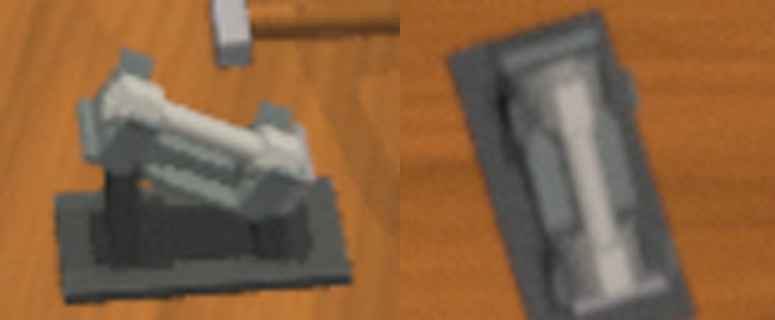

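The views show the spacer lying in both saddles, its lower block flush with the stop at about (612,290) in the crop. The bystanders and the other parts were not touched.

```bash
python3 -c "
from plant import manip, get_image, get_calibration
print(manip.job_done())"
```

```text
the job is handed in; nothing more can be done
None
```

The long spacer is lying in both saddles against the low-end stop and released, and I handed the job in just after 13.2 s; the hand-in returned no verdict.

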